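Park the microscope accessories in their nests

ROBOT

A 7-joint arm with a two-finger parallel gripper is mounted at the origin on the work surface. World frame = base frame: x ahead of the robot, y to its left, z up, the work surface at z = 0. Lengths are in mm, angles in degrees, forces in N, time in s.
With the tool pointing down it reaches from about 400 to 900 mm from the base axis. Payload 5.6 kg.
Tool frame: the origin (TCP) lies at the very end of the fingers, on their centre line; the grasp point (between the pads) lies 19 mm behind it; z points along the fingers, y is the direction in which the jaws open and shut (so a half turn about z gives the same grasp; the last joint's range is limited). The gripper opens to 92 mm and grips with 3 to 60 N. Pads are 20 mm wide; open, the fingers measure 128 mm over their backs; the gripper's body (75 mm by 189 mm) begins 69 mm behind the grasp point.
Start: joints at [60.963, 26.786, -0.665, 91.828, 0.344, 61.387, -3.226], TCP at [290.739, -581.36, 214.592] pointing down, gripper open.
Joint ranges: [-144.91, 144.91], [-17.63, 115.5], [-89.93, 88.59], [15.96, 139.68], [-74.01, 254.01], [8.47, 105.57], [-167.45, 167.45]. Speed limits (degrees/s): [147.25, 147.25, 180, 180, 180, 180, 180].

INTERFACE

Orientations are given as a 3x3 rotation matrix whose columns are the frame's x, y, z axes.
In Python, from cell import state, vision, order gives the robot as it stands. The module is installed in compiled form; this text tells all that it offers.
- The arm moves only by the shell command python3 -m creep 'ROWS' [FORCE]. ROWS is text: rows parted by semicolons, each of 7 numbers parted by spaces: the shift along the tool's x, y, z in m, then the turn, a rotation vector about the tool's x, y, z in rad, then the closure, from -1 (fully open) to 1 (shut), so that 0 is half open. A call has 1 to 10 rows; each row shifts and turns the commanded pose from where the row before left it, along the tool's axes as they then stand; what a row does not reach is not made up. A row lasts 1/8 s, in which the tool goes at most 62.5 mm and 10.7 degrees, less where a joint would pass 70% of its speed; a pose out of reach is approached as far as the arm can. A call with a gripper value outside its range is refused whole. The fingers move at their own pace and stop on an object; FORCE is the grip in N (left out, the last holds). Time passes only in rows, so rows that do not move let the fingers close. It gives the time, the measured TCP pose, the force and the opening at its end, in the units of the state.
- state(): the state, without advancing time (a new reading comes with each control period).
- vision.grab_frame(name): name is "scene" or "top" or "wrist"; returns a dict with "color" (480x640x3 uint8, blue, green, red), "fx", "fy", "cx", "cy" (pixels), "R" (3x3) and "t" (3): a world point X has camera coordinates R X + t. Camera axes: x right, y down, z forward; pixel columns grow to the right and rows downward; lengths in mm; the calibration is good to about 2 mm. A picture is of the moment at which its call begins. There is no depth.
- order.sign_off(): hands the job in, once; it reports no verdict.
The state is a dict: "time": time; "joint_positions": joint angles; "dq": joint speeds; "joint_torque": joint torques, N m; "tool_pos": TCP position; "eef_rot": TCP orientation; "ft_force": force on the tool from outside, world axes, zero at the start; "wrist_torque": the same for the moment, N m; "opening": opening from 0.0 (shut) to 1.0 (fully open).
Only numpy, scipy, OpenCV 4.12 (cv2) and the standard library are available. Lean on these libraries where they do the work, as an engineer would, in place of code of your own. Each camera call takes 0.05 s, during which the arm holds its last target. There are 200 camera calls.

TASK

Put the microscope accessories away: the objective, the eyepiece, the filter cube and the slide box each go upright into the nest of the same colour and shape, flat on its floor inside the rim, near its middle, with the cube and the box squared up to their nests. Set them down gently without dropping or tipping any, and leave the white dish and the amber jar where they stand.

Things in the scene. Friction and masses are not known exactly. Their poses are not given: they have to be found in the camera images.
- objective: Spare microscope objective standing upright: black cylinder 52 mm in diameter with a bright blue band, its sides straight from the bottom to 50 mm, then a 42 mm neck; 62 mm tall overall, about 250 g. Origin: centre of the underside; z up. Round, so its yaw is of no account.
- eyepiece: Microscope eyepiece standing upright: black cylinder 36 mm in diameter with a bright yellow band, straight from the bottom to 42 mm, then a 30 mm silver barrel; 58 mm tall overall, about 120 g. Origin: centre of the underside; z up. Round, so its yaw is of no account.
- filter_cube: Red filter cube with a dark band near its foot and a round amber window on top: 40 x 40 mm, 48 mm tall, about 140 g. Origin: centre of the underside; z up. x and y lie along its sides.
- slide_box: Green slide box with a white blank label on top: 90 mm long, 34 mm wide, 46 mm tall, about 130 g. Origin: centre of the underside; z up. x along the 90 mm length, y along the 34 mm width.
- objective_nest: Parking nest of the objective: larger round tray with a blue rim and dark floor, 84 mm outside diameter, recess 68 mm in diameter. It is fixed to the bench. Origin: centre of its underside, on the bench top; z up. Recess floor 4 mm above the bench, rim top 9 mm above it. 
- eyepiece_nest: Parking nest of the eyepiece: smaller round tray with a yellow rim and dark floor, 68 mm outside diameter, recess 52 mm in diameter. It is fixed to the bench. Origin: centre of its underside, on the bench top; z up. Recess floor 4 mm above the bench, rim top 9 mm above it. 
- cube_nest: Parking nest of the filter cube: square tray with a red rim and dark floor, 68 x 68 mm outside, recess 56 x 56 mm. It is fixed to the bench. Origin: centre of its underside, on the bench top; z up. Recess floor 4 mm above the bench, rim top 9 mm above it. x and y lie along its sides.
- slide_nest: Parking nest of the slide box: oblong tray with a green rim and dark floor, 118 x 62 mm outside, recess 106 x 50 mm. It is fixed to the bench. Origin: centre of its underside, on the bench top; z up. Recess floor 4 mm above the bench, rim top 9 mm above it. x along its length, y along its width.
- dish: White round lidded specimen dish, 66 mm in diameter, 33 mm tall with its small lid knob, loose; to be left alone. Origin: centre of the underside; z up. 
- jar: Small amber glass jar with a white cap, 44 mm in diameter, 55 mm tall, loose; to be left alone. Origin: centre of the underside; z up. 
There are look-alikes about, which are no part of the job. What is meant by the slide_box is not pink, and is the smaller of those in its own colour.

How it is judged:
By the outcome, as a careful person would: the job done as asked, in the order asked, and still so for the second after the job is handed in, with the robot touching nothing.
It also fails if it takes over 104 s, if anything falls off the work surface, if the arm or the gripper's body presses on something with over 40 N, if the wrist force passes 120 N, or if a joint passes its speed limit or range.

## Working session

There is one attempt and no reset: what is moved stays moved. The work goes in short steps, Python scripts to look and compute and a shell command to move; the robot and the scene stay as the last step left them, time stands still between calls to the robot, and variables do not carry over. Pictures are saved under pics/ and viewed, about 12 in all and at most 16, crops included, and the job is handed in when it is done.

```bash
mkdir -p pics
python3 - <<'E'
from cell import state, vision
import cv2
s=state();print(s)
for n in("scene","top","wrist"):
    f=vision.grab_frame(n);cv2.imwrite(f"pics/{n}0.png",f["color"]);print(n,f["fx"],f["cx"],f["cy"],f["R"],f["t"])
E
```

```text
{'time': 0.0, 'joint_positions': array([60.96393978, 26.83579652, -0.66425373, 91.88046468,  0.34440304,
       61.38779717, -3.22535092]), 'dq': array([ 0.03500906, -0.02043485,  0.03961102,  0.00713825,  0.04999005,
        0.08375137, -0.14360226]), 'joint_torque': array([ 5.73818052e-04, -5.20578790e+01, -1.27284229e-02, -2.43755382e+01,
       -5.66536956e-02,  1.73398195e-02,  2.02400520e-04]), 'tool_pos': array([ 290.4281173 , -580.84989604,  213.64596496]), 'eef_rot': array([[ 8.94397114e-01,  4.47272802e-01, -9.18388096e-04],
       [ 4.47273724e-01, -8.94395821e-01,  1.52711328e-03],
       [-1.38366240e-04, -1.77661657e-03, -9.99998412e-01]]), 'ft_force': array([ 0.11163174, -0.3538767 , -0.59556701]), 'wrist_torque': array([-0.0058842 , -0.00628712,  0.03221531]), 'opening': 1.001795651492777}
scene 610.8757974437776 315.4124299361216 237.83586818822485 [[-0.52166061  0.85314641  0.00337826]
 [ 0.50480316  0.31185176 -0.80493618]
 [-0.68778193 -0.41819814 -0.59335178]] [ 335.08522205 -229.71673797 1815.54823655]
top 521.9172876593698 315.39038777565236 227.67607691293543 [[-0.01014013 -0.99982213  0.01590246]
 [-0.98898636  0.00767931 -0.14780733]
 [ 0.14765892 -0.0172261  -0.98888832]] [ -72.32636179  539.31551282 1152.29557791]
wrist 391.35675436212284 318.8241697812743 246.47862727538984 [[ 0.44707329 -0.89449492 -0.00207796]
 [-0.86872232 -0.43474331  0.23731788]
 [-0.21318302 -0.10429331 -0.97142983]] [-648.74927229  -25.64933764  389.85823576]
```

View pics/top0.png

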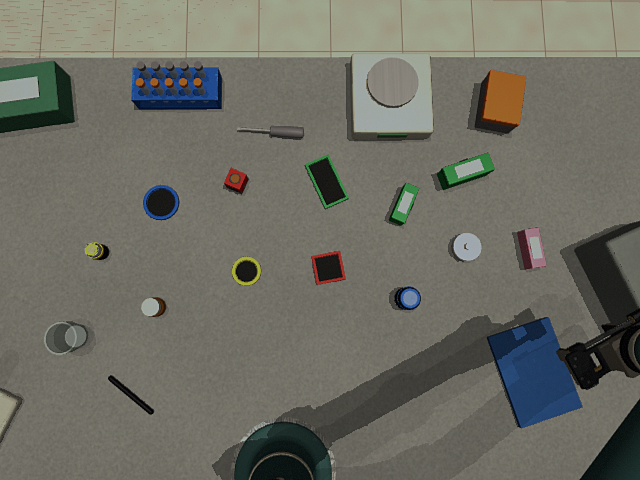

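View pics/scene0.png

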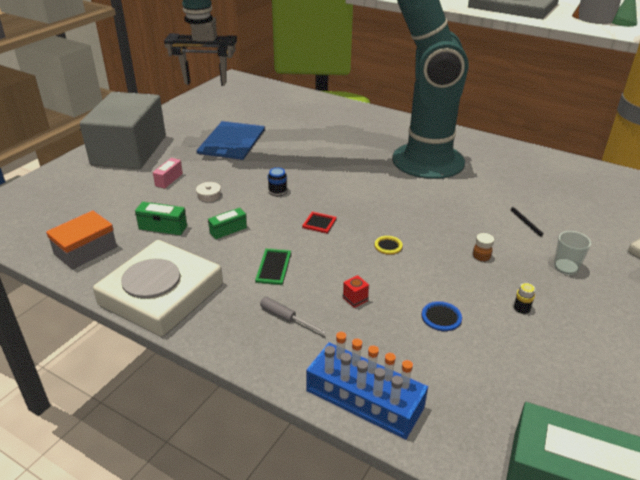

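Top view: objective (407,298), eyepiece (97,251), cube (236,180), the smaller green box (404,203), and the larger look-alike (466,170). Nests: blue (161,202), yellow (246,271), red (328,267), green (326,181). Dish (466,247), jar (153,307).

```bash
cat > h.py <<'E'
import numpy as np, cv2
from cell import state, vision
from scipy.spatial.transform import Rotation as Ro
HSV={'blue':((100,120,60),(130,255,255)),'yellow':((22,120,90),(35,255,255)),'green':((45,110,50),(80,255,255)),
     'red1':((0,150,70),(8,255,255)),'red2':((172,150,70),(180,255,255))}
def mask(im,c):
    h=cv2.cvtColor(im,cv2.COLOR_BGR2HSV)
    ks=['red1','red2'] if c=='red' else [c]
    return sum(cv2.inRange(h,HSV[k][0],HSV[k][1]) for k in ks)
def ray(f,uv,z):
    uv=np.atleast_2d(np.float64(uv)); R=f['R'];t=f['t']
    d=np.c_[(uv[:,0]-f['cx'])/f['fx'],(uv[:,1]-f['cy'])/f['fy'],np.ones(len(uv))]@R
    c=-R.T@t
    return c+d*((z-c[2])/d[:,2])[:,None]
def proj(f,X):
    p=f['R']@np.float64(X)+f['t']; return np.array([f['fx']*p[0]/p[2]+f['cx'],f['fy']*p[1]/p[2]+f['cy']])
def blobs(f,c,z,amin=60):
    """outer contours cast to plane z: (pixel centre, world centre of minAreaRect, sides, angle of long side, area)"""
    out=[]
    cs,_=cv2.findContours(cv2.morphologyEx(mask(f['color'],c),cv2.MORPH_CLOSE,np.ones((3,3))),cv2.RETR_EXTERNAL,cv2.CHAIN_APPROX_NONE)
    for k in cs:
        if cv2.contourArea(k)<amin: continue
        w=ray(f,k[:,0],z)[:,:2].astype(np.float32)
        (x,y),(a,b),th=cv2.minAreaRect(w)
        if a<b: a,b,th=b,a,th+90
        cc,r=cv2.minEnclosingCircle(w)
        out.append((k[:,0].mean(0).round(0),np.round((x,y),1),np.round((a,b),1),round((th+90)%180-90,1),np.round(cc,1),round(r,1)))
    return out
def go(x,y,z,yaw=None):
    """remaining shift in tool axes (m) and turn about tool z (rad) to make tool y axis (mod 180) point at yaw"""
    s=state(); R=s['eef_rot']; d=R.T@(np.array([x,y,z])-s['tool_pos'])/1000
    print('tcp',s['tool_pos'].round(1),'shift m',d.round(4),'t',round(s['time'],2),'F',s['ft_force'].round(1),'open',round(s['opening'],3))
    if yaw is not None:
        a=np.deg2rad(yaw); Rd=np.array([[np.sin(a),np.cos(a),0],[-np.cos(a),np.sin(a),0],[0,0,-1.]])
        for k in (0,1):
            Q=Rd@np.diag([-1,-1,1])if k else Rd
            print('  rotvec',Ro.from_matrix(R.T@Q).as_rotvec().round(4),'q7',s['joint_positions'][6].round(1))
E
python3 - <<'E'
from h import *
f=vision.grab_frame("top")
for c,z in(('blue',9),('yellow',9),('green',9),('red',9),('green',46),('red',48)):
    print(c,z)
    for b in blobs(f,c,z): print(*b)
E
```

```text
blue 9
[535. 369.] [ 209.6 -571.8] [208.7 149.1] 17.2 [ 210.4 -572.1] 127.1
[408. 299.] [ 376.6 -289.7] [51.  48.3] 88.1 [ 377.6 -290.1] 27.0
[160. 202.] [607.  286.7] [82.2 80.4] -43.7 [607.4 286.3] 41.7
[175.  84.] [893.9 261.6] [209.  100.2] 89.8 [892.5 261.1] 114.3
yellow 9
[246. 271.] [444.5  83.9] [67.1 64.7] 0.3 [444.1  84.1] 34.0
[ 94. 250.] [495.  435.1] [37.5 37.3] 28.4 [495.1 436.4] 20.0
green 9
[405. 203.] [ 602.1 -290.1] [92.1 34.8] -24.3 [ 602.2 -290.5] 47.7
[326. 181.] [ 655.4 -104.7] [118.2  62.7] 23.9 [ 655.6 -105.1] 65.6
[468. 168.] [ 684.4 -446. ] [118.8  45.1] -71.0 [ 685.1 -445.9] 62.2
[32. 87.] [888.5 616.6] [138.5 125.2] -81.9 [887.7 616.7] 92.0
red 9
[328. 267.] [ 450.  -105.9] [68.2 67.7] 10.8 [ 449.8 -106.2] 46.1
[235. 179.] [662.6 112.8] [41.2 41.1] -22.6 [662.8 112.6] 27.4
green 46
[405. 203.] [ 594.8 -283. ] [89.2 33.8] -24.3 [ 594.9 -283.4] 46.2
[326. 181.] [ 646.4 -103.2] [114.6  60.8] 23.9 [ 646.7 -103.6] 63.6
[468. 168.] [ 674.5 -434.1] [115.2  43.7] -71.0 [ 675.2 -434. ] 60.3
[32. 87.] [872.5 596.1] [134.2 121.3] -81.9 [871.7 596.1] 89.2
red 48
[328. 267.] [ 447.2 -104.3] [66.  65.5] 10.8 [ 447.  -104.6] 44.7
[235. 179.] [652.9 107.4] [39.8 39.8] -22.6 [653.1 107.1] 26.6
```

View pics/wrist0.png

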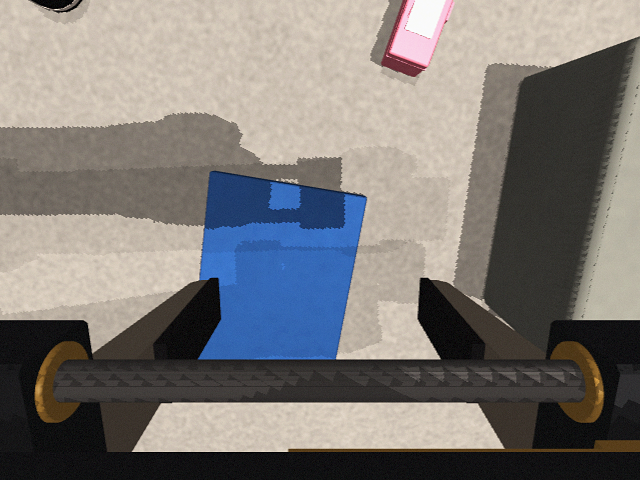

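The wrist view shows the blue folder and the pink box. It looks ahead along tool +x, with the fingers at rows 280-400. Sizes measured from the top view match the given ones.

Run:
```python
from h import *
f=vision.grab_frame("wrist"); s=state()
c=-f['R'].T@f['t']; print('cam in tool',(s['eef_rot'].T@(c-s['tool_pos'])).round(1), 'axis in tool',(s['eef_rot'].T@f['R'][2]).round(3),'tcp px',proj(f,s['tool_pos']), proj(f,s['tool_pos']*[1,1,0]))
f=vision.grab_frame("top")
for c,z in(('blue',40),('yellow',35)):
    for b in blobs(f,c,z): print(c,*b)
go(371,-284,150)
```

```text
cam in tool [  67.4   -0.2 -169.6] axis in tool [-0.237 -0.001  0.971] tcp px [319.6675721  301.25223275] [319.55511179 220.78748482]
blue [535. 367.] [ 213.5 -558.6] [203.4 145.3] 17.2 [ 214.3 -558.9] 123.8
blue [408. 299.] [ 376.3 -283.8] [49.6 47.1] 88.1 [ 377.2 -284.1] 26.3
blue [160. 202.] [600.7 277.9] [80.1 78.3] -43.7 [601.1 277.5] 40.6
blue [176.  84.] [880.3 253.4] [203.7  97.6] 89.8 [879.  252.9] 111.4
yellow [246. 271.] [441.7  80.8] [64.5 63.4] 45.1 [442.6  80.9] 33.1
yellow [ 94. 250.] [492.3 425.2] [36.8 36. ] 2.9 [492.7 425.6] 19.4
tcp [ 290.7 -581.2  214.3] shift m [ 0.2048 -0.2298  0.0644] t 0.3 F [-0.5 -0.1  0.2] open 1.0
```

```bash
python3 -m creep '0.035 -0.038 0.005 0 0 0 -1;0.035 -0.038 0.005 0 0 0 -1;0.035 -0.038 0.005 0 0 0 -1;0.035 -0.038 0.005 0 0 0 -1;0.035 -0.038 0.005 0 0 0 -1;0.035 -0.038 0.005 0 0 0 -1;0 0 0 0 0 0 -1;0 0 0 0 0 0 -1' 25
python3 - <<'E'
from h import *
f=vision.grab_frame("wrist");cv2.imwrite("pics/w1.png",f["color"])
for b in blobs(f,'blue',40): print(*b)
go(376,-284,18)
E
```

```text
time: 1.3
tool_pos: [376.6, -284.3, 184.9]
eef_rot: [[0.895, 0.447, 0.0], [0.447, -0.895, -0.001], [-0.0, 0.001, -1.0]]
ft_force: [0.0, 0.1, 0.0]
opening: 0.998
[463. 430.] [ 276.8 -489.5] [70.3 49.6] -63.5 [ 272.5 -492.1] 40.0
[317. 239.] [ 372.8 -284.9] [48.3 47.8] 71.5 [ 371.9 -285.1] 25.6
[311. 212.] [ 389.2 -272. ] [52.7 22. ] -48.8 [ 381.3 -279. ] 26.3
tcp [ 376.4 -284.8  184.8] shift m [ 1.000e-04 -1.000e-03  1.668e-01] t 1.35 F [-0.  -0.2 -0.1] open 0.997
```

View pics/w1.png

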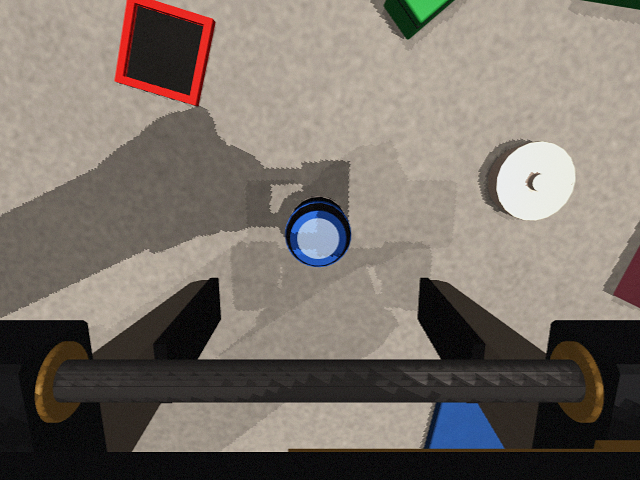

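The objective is under the tool with its top disc at (318,238) and both fingers well clear of it. The red nest is at (165,50) and the dish at (536,181).

Run:
```python
from h import *
f=vision.grab_frame("wrist")
h=cv2.cvtColor(f['color'],cv2.COLOR_BGR2HSV)
m=cv2.inRange(h,(95,20,170),(125,130,255)); m[300:]=0
k=max(cv2.findContours(m,0,1)[0],key=cv2.contourArea); (u,r)=cv2.minEnclosingCircle(k); print('disc',u,r)
p=ray(f,u,62)[0];print(p, 'r mm',r/f['fx']*np.linalg.norm(p+f['R'].T@f['t']))
print('shoulder',ray(f,[318,236],50))
go(p[0],p[1],18)
```

```text
disc (317.06097412109375, 237.0) 20.939125061035156
[ 378.76393324 -281.84109108   62.        ] r mm 16.021817196648364
shoulder [[ 377.45343023 -283.27245927   50.        ]]
tcp [ 376.2 -285.   184.7] shift m [ 0.0037 -0.0018  0.1667] t 1.4 F [ 0.3 -0.3  0.1] open 1.003
```

```bash
python3 -m creep '0.003 -0.0015 0.045 0 0 0 -1;0 0 0.05 0 0 0 -1;0 0 0.045 0 0 0 -1;0 0 0.02 0 0 0 -1;0 0 0.007 0 0 0 -1;0 0 0 0 0 0 1;0 0 0 0 0 0 1;0 0 0 0 0 0 1;0 0 0 0 0 0 1;0 0 0 0 0 0 1' 25
python3 - <<'E'
from h import *
go(607,286.5,185)
E
```

```text
time: 2.65
tool_pos: [379.1, -281.3, 18.2]
eef_rot: [[0.894, 0.447, 0.001], [0.447, -0.894, -0.001], [0.001, 0.001, -1.0]]
ft_force: [0.3, -0.6, 4.3]
opening: 0.56
tcp [ 379.1 -281.3   18.2] shift m [ 0.4579 -0.4057 -0.1672] t 2.65 F [ 0.3 -0.6  4.3] open 0.56
```

```bash
python3 -m creep '0 0 -0.02 0 0 0 1;0 0 -0.05 0 0 0 1;0 0 -0.05 0 0 0 1;0.038 -0.034 0 0 0 0 1;0.038 -0.034 0 0 0 0 1;0.038 -0.034 0 0 0 0 1;0.038 -0.034 0 0 0 0 1;0.038 -0.034 0 0 0 0 1;0.038 -0.034 0 0 0 0 1;0.038 -0.034 0 0 0 0 1'; python3 -m creep '0.038 -0.034 0 0 0 0 1;0.038 -0.034 0 0 0 0 1;0.038 -0.034 0 0 0 0 1;0.038 -0.034 0 0 0 0 1;0.038 -0.034 0 0 0 0 1;0 0 0 0 0 0 1'
python3 - <<'E'
from h import *
go(607,286.5,25)
f=vision.grab_frame("wrist");cv2.imwrite("pics/w2.png",f["color"])
for b in blobs(f,'blue',9): print(*b)
E
```

```text
time: 3.9
tool_pos: [509.8, 52.4, 137.1]
eef_rot: [[0.894, 0.447, -0.001], [0.447, -0.894, -0.0], [-0.001, -0.0, -1.0]]
ft_force: [0.0, -0.0, -2.4]
opening: 0.556
time: 4.65
tool_pos: [602.5, 293.3, 136.4]
eef_rot: [[0.892, 0.453, -0.002], [0.453, -0.892, 0.003], [-0.0, -0.003, -1.0]]
ft_force: [-0.8, 0.0, -2.6]
opening: 0.558
tcp [602.5 293.3 136.4] shift m [0.0009 0.0085 0.1113] t 4.65 F [-0.8  0.  -2.6] open 0.558
[319. 326.] [538.6 261.6] [110.2  62.2] -63.0 [520.  252.2] 55.1
[318. 287.] [562.  274.6] [110.3  55.6] -61.1 [540.3 262.7] 55.2
[332. 218.] [618.4 290.9] [82.2 63.6] -73.3 [609.2 288.1] 41.5
[622.   8.] [841.9 184.4] [35.8 13.1] 89.9 [835.5 184.4] 17.9
```

View pics/w2.png

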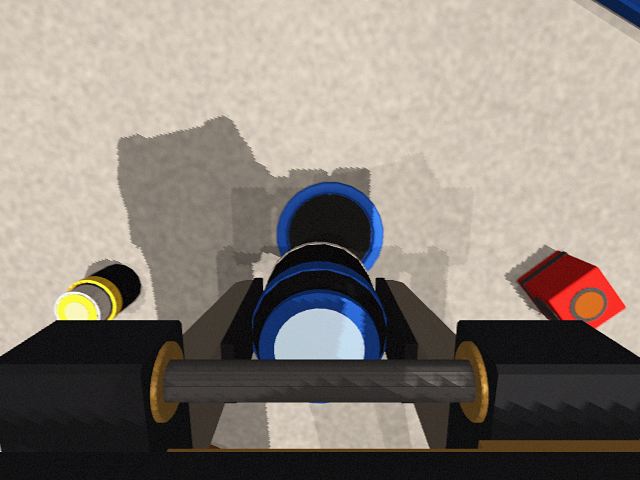

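The nest circle is at (330,225) in the wrist view, centred at world (609,288), r 41.5. The top view gave (607,286.5), so I'll aim for (608,287).

```bash
python3 -m creep '0.002 0.0085 0.02 0 0 0 1;0 0 0.04 0 0 0 1;0 0 0.035 0 0 0 1;0 0 0.01 0 0 0 1;0 0 0.004 0 0 0 1;0 0 0.002 0 0 0 1;0 0 0 0 0 0 1'
python3 - <<'E'
from h import *
go(608,287,22)
E
```

```text
time: 5.58
tool_pos: [610.3, 281.6, 27.7]
eef_rot: [[0.894, 0.447, 0.002], [0.447, -0.894, 0.001], [0.002, 0.0, -1.0]]
ft_force: [-0.7, -0.1, -3.2]
opening: 0.56
tcp [610.3 281.6  27.7] shift m [ 0.0004 -0.0058  0.0057] t 5.58 F [-0.7 -0.1 -3.2] open 0.56
```

```bash
python3 -m creep '0.0005 -0.006 0 0 0 0 1;0 0 0 0 0 0 1;0 0 0 0 0 0 1;0 0 0.003 0 0 0 1;0 0 0.0015 0 0 0 1;0 0 0 0 0 0 1'
python3 - <<'E'
from h import *
go(608,287,22)
E
```

```text
time: 6.32
tool_pos: [607.2, 286.7, 22.3]
eef_rot: [[0.894, 0.447, -0.0], [0.447, -0.894, -0.0], [-0.0, 0.0, -1.0]]
ft_force: [-1.4, -1.4, 2.5]
opening: 0.562
tcp [607.2 286.7  22.3] shift m [0.0008 0.     0.0003] t 6.33 F [-1.4 -1.4  2.5] open 0.562
```

```bash
python3 -m creep '0 0 0 0 0 0 -0.25;0 0 0 0 0 0 -1;0 0 0 0 0 0 -1;0 0 0 0 0 0 -1;0 0 -0.02 0 0 0 -1;0 0 -0.05 0 0 0 -1;0 0 -0.05 0 0 0 -1;0 0 -0.043 0 0 0 -1;0 0 0 0 0 0 -1;0 0 0 0 0 0 -1'
python3 - <<'E'
from h import *
f=vision.grab_frame("wrist");cv2.imwrite("pics/w3.png",f["color"])
for z in (9,54): 
  for b in blobs(f,'blue',z): print(*b)
go(492.5,425,185)
E
```

```text
time: 7.58
tool_pos: [607.1, 286.7, 185.6]
eef_rot: [[0.894, 0.447, 0.0], [0.447, -0.894, -0.0], [0.0, 0.0, -1.0]]
ft_force: [-0.5, -0.6, 0.8]
opening: 1.0
[318. 224.] [609.  288.7] [82.4 82.2] 70.0 [607.8 288.2] 42.8
[578.  19.] [845.5 180.8] [110.9  34.7] -63.4 [851.1 183.6] 56.5
[318. 224.] [616.6 292.3] [71.7 71.5] 70.0 [615.5 292. ] 37.2
[578.  19.] [822.3 198.5] [96.5 30.2] -63.4 [827.2 200.9] 49.2
tcp [606.7 286.5 184.5] shift m [-0.0402 -0.175  -0.0004] t 7.62 F [-0.  -0.6  0.3] open 0.999
```

View pics/w3.png

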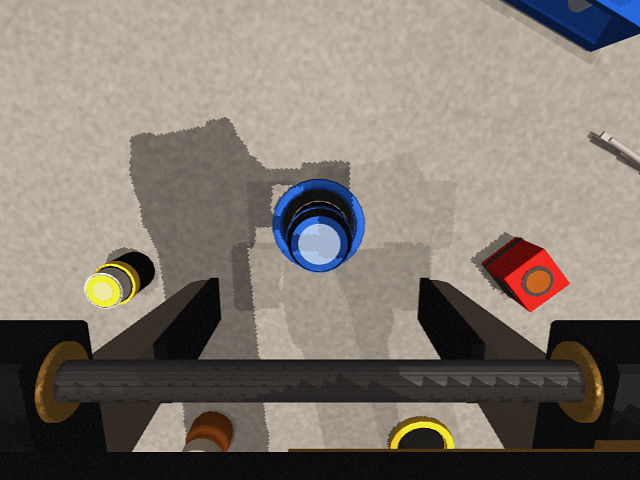

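The objective stands upright in the blue nest, within about 2 mm of its middle (nest circle at (318,224)). The eyepiece is at (120,280).

```bash
python3 -m creep '-0.010 -0.0437 0 0 0 0 -1;-0.010 -0.0437 0 0 0 0 -1;-0.010 -0.0437 0 0 0 0 -1;-0.010 -0.0437 0 0 0 0 -1;0 0 0 0 0 0 -1;0 0 0 0 0 0 -1;0 0 0 0 0 0 -1'
python3 - <<'E'
from h import *
f=vision.grab_frame("wrist");cv2.imwrite("pics/w4.png",f["color"])
for z in (35,58):
  for b in blobs(f,'yellow',z): print(*b)
go(492.5,425,14)
E
```

```text
time: 8.5
tool_pos: [494.5, 423.7, 184.3]
eef_rot: [[0.896, 0.445, -0.0], [0.445, -0.896, -0.001], [-0.001, 0.001, -1.0]]
ft_force: [-0.6, 0.6, 0.0]
opening: 1.003
[319. 243.] [486.8 421.3] [28.2 27.1] 12.1 [486.6 422. ] 14.6
[319. 243.] [491.7 423.6] [26.1 25.1] 12.1 [491.6 424.3] 13.6
tcp [494.4 423.8 184.5] shift m [-0.0011 -0.002   0.1705] t 8.55 F [ 0.5 -0.4  0.4] open 1.003
```

View pics/w4.png

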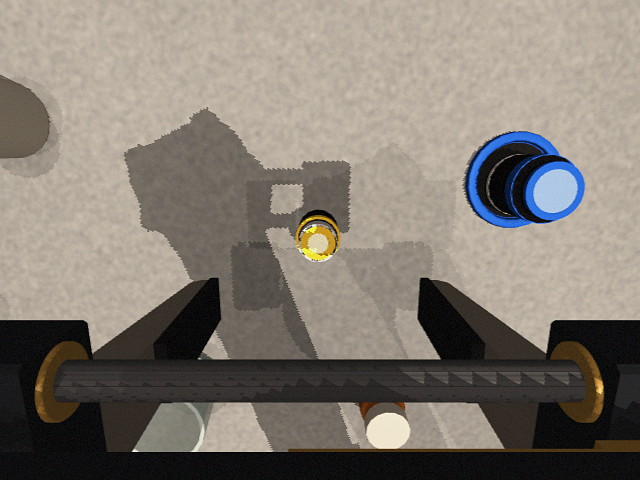

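The eyepiece is centred at (318,242), i.e. (491.7,424). The jar (388,430) and the glass (185,415) are well behind the fingers.

```bash
python3 -m creep '-0.002 -0.0012 0.045 0 0 0 -1;0 0 0.05 0 0 0 -1;0 0 0.045 0 0 0 -1;0 0 0.02 0 0 0 -1;0 0 0.0105 0 0 0 -1;0 0 0 0 0 0 1;0 0 0 0 0 0 1;0 0 0 0 0 0 1;0 0 0 0 0 0 1;0 0 0 0 0 0 1' 20
python3 - <<'E'
from h import *
go(444,84,120)
E
```

```text
time: 9.8
tool_pos: [491.1, 425.6, 14.9]
eef_rot: [[0.894, 0.447, 0.0], [0.447, -0.894, 0.0], [0.0, -0.0, -1.0]]
ft_force: [0.3, -0.4, 0.5]
opening: 0.478
tcp [491.1 425.6  14.9] shift m [-0.1949  0.2845 -0.1052] t 9.8 F [ 0.3 -0.4  0.5] open 0.478
```

```bash
python3 -m creep '0 0 0 0 0 0 1;0 0 0 0 0 0 1;0 0 0 0 0 0 1'; python3 -m creep '0 0 -0.02 0 0 0 1;0 0 -0.05 0 0 0 1;0 0 -0.05 0 0 0 1;-0.0278 0.0406 0 0 0 0 1;-0.0278 0.0406 0 0 0 0 1;-0.0278 0.0406 0 0 0 0 1;-0.0278 0.0406 0 0 0 0 1;-0.0278 0.0406 0 0 0 0 1;-0.0278 0.0406 0 0 0 0 1;-0.0278 0.0406 0 0 0 0 1';python3 -m creep '0 0 0 0 0 0 1;0 0 0 0 0 0 1;0 0 0 0 0 0 1'
python3 - <<'E'
from h import *
f=vision.grab_frame("wrist");cv2.imwrite("pics/w5.png",f["color"])
for b in blobs(f,'yellow',9): print(*b)
go(444,84,19)
E
```

```text
time: 10.18
tool_pos: [491.3, 425.2, 14.7]
eef_rot: [[0.894, 0.447, 0.0], [0.447, -0.894, -0.001], [-0.0, 0.001, -1.0]]
ft_force: [-0.2, -2.0, 1.9]
opening: 0.381
time: 11.42
tool_pos: [444.1, 83.4, 135.7]
eef_rot: [[0.894, 0.448, 0.002], [0.448, -0.894, 0.0], [0.002, 0.0, -1.0]]
ft_force: [1.0, 0.7, -1.7]
opening: 0.389
time: 11.8
tool_pos: [444.4, 86.0, 135.0]
eef_rot: [[0.893, 0.45, 0.001], [0.45, -0.893, 0.001], [0.001, -0.0, -1.0]]
ft_force: [0.0, 0.5, -0.4]
opening: 0.384
[318. 287.] [410.2  70.1] [38.4  8.8] -60.5 [408.4  69. ] 19.2
[319. 231.] [450.3  88. ] [65.5 57.3] -66.3 [445.8  85.9] 33.6
tcp [444.3  85.9 134.8] shift m [-0.0012  0.0016  0.1158] t 11.85 F [-0.6 -0.4 -1.1] open 0.386
```

View pics/w5.png

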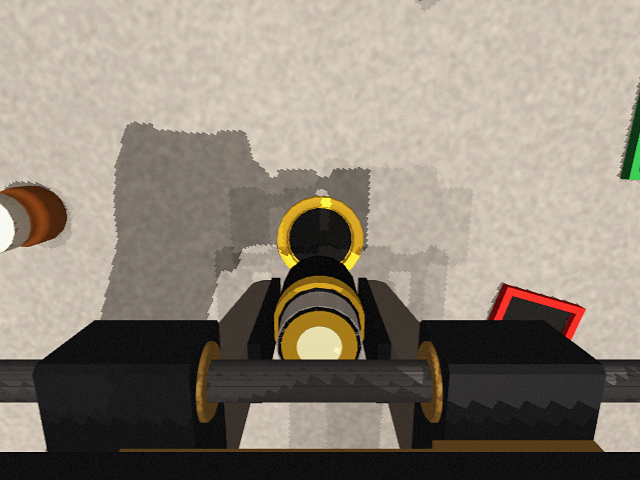

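The nest circle at (320,235) gives world (446,86). The tool is practically above it with the eyepiece upright in the jaws.

```bash
python3 -m creep '0 0.001 0.03 0 0 0 1;0 0 0.045 0 0 0 1;0 0 0.025 0 0 0 1;0 0 0.009 0 0 0 1;0 0 0.003 0 0 0 1;0 0 0 0 0 0 1;0 0 0 0 0 0 1;0 0 0.002 0 0 0 1;0 0 0.001 0 0 0 1;0 0 0 0 0 0 1'
python3 - <<'E'
from h import *
go(445,85,19)
E
```

```text
time: 13.1
tool_pos: [444.5, 83.4, 19.6]
eef_rot: [[0.894, 0.447, -0.0], [0.447, -0.894, -0.0], [-0.0, 0.0, -1.0]]
ft_force: [0.6, 0.0, -0.6]
opening: 0.389
tcp [444.5  83.4  19.6] shift m [ 0.0012 -0.0012  0.0006] t 13.1 F [ 0.6  0.  -0.6] open 0.389
```

```bash
python3 -m creep '0.001 -0.001 0.0008 0 0 0 1;0 0 0.0004 0 0 0 1;0 0 0 0 0 0 1;0 0 0 0 0 0 0.1;0 0 0 0 0 0 -0.3;0 0 0 0 0 0 -1;0 0 0 0 0 0 -1;0 0 0 0 0 0 -1'; python3 -m creep '0 0 -0.02 0 0 0 -1;0 0 -0.05 0 0 0 -1;0 0 -0.05 0 0 0 -1;0 0 -0.045 0 0 0 -1;0 0 0 0 0 0 -1;0 0 0 0 0 0 -1'
python3 - <<'E'
from h import *
f=vision.grab_frame("wrist");cv2.imwrite("pics/w6.png",f["color"])
for b in blobs(f,'yellow',9): print(*b)
for b in blobs(f,'red',9): print(*b)
print(ray(f,[318,243],62))
go(653,107,185,67.4)
E
```

```text
time: 14.1
tool_pos: [445.0, 84.8, 18.3]
eef_rot: [[0.894, 0.447, -0.0], [0.447, -0.894, -0.0], [-0.0, -0.0, -1.0]]
ft_force: [-1.0, -0.4, -1.3]
opening: 0.861
time: 14.85
tool_pos: [444.4, 84.5, 182.8]
eef_rot: [[0.894, 0.447, -0.001], [0.447, -0.894, -0.0], [-0.001, 0.0, -1.0]]
ft_force: [-0.4, -1.5, 0.8]
opening: 1.0
[321. 240.] [435.4  79.5] [66.8 43.1] -56.6 [445.   85.8] 33.5
[316. 201.] [462.9  99.3] [57.3 21.7] -54.7 [456.7  94.9] 28.6
[511. 293.] [ 458.2 -101. ] [71.9 55.5] -79.8 [ 457.7 -100.8] 44.6
[411.   4.] [635.6  98.9] [18.8  9.1] -63.5 [639.6 100.9] 9.4
[[443.20979153  84.96097707  62.        ]]
tcp [444.   84.5 182.2] shift m [ 0.197   0.0733 -0.0033] t 14.9 F [-0.3  0.1  0.2] open 1.001Traceback (most recent call last):
  File "<stdin>", line 6, in <module>
  File "h.py", line 37, in go
    print('  rotvec',Ro.from_matrix(R.T@Q).as_rotvec().round(4),'q7',s['joint_positions'][6].round(1))
                     ~~~~~~~~~~~~~~^^^^^^^
  File "scipy/spatial/transform/_rotation.pyx", line 1143, in scipy.spatial.transform._rotation.Rotation.from_matrix
ValueError: Non-positive determinant (left-handed or null coordinate frame) in rotation matrix 0: [[ 6.53894377e-01  7.56582591e-01  2.21949989e-03]
 [ 7.56583496e-01 -6.53896845e-01  5.74405433e-04]
 [-1.88590912e-03 -1.30363650e-03  9.99997372e-01]].
```

View pics/w6.png

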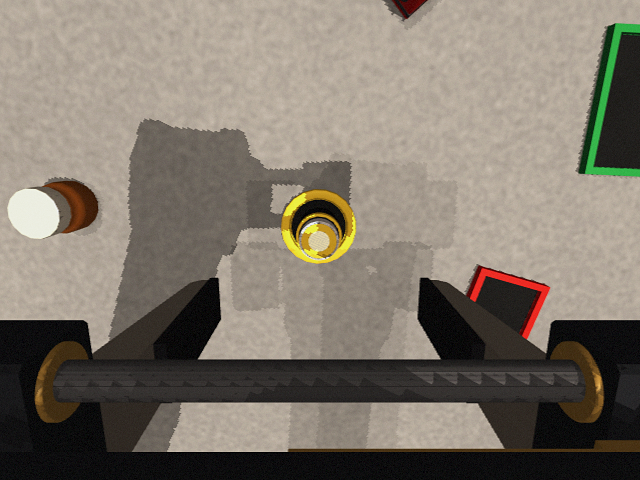

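The eyepiece sits upright in the middle of the yellow nest (nest at (318,226), barrel top at (318,242), the offset being parallax).

```bash
sed -i 's/\[\[np.sin(a),np.cos(a),0\],\[-np.cos(a),np.sin(a),0\]/[[-np.sin(a),np.cos(a),0],[np.cos(a),np.sin(a),0]/' h.py; python3 -m creep '0.0493 0.0183 0 0 0 0 -1;0.0493 0.0183 0 0 0 0 -1;0.0493 0.0183 0 0 0 0 -1;0.0493 0.0183 0 0 0 0 -1;0 0 0 0 0 0 -1;0 0 0 0 0 0 -1'
python3 - <<'E'
from h import *
go(653,107,185,67.4); go(653,107,185,100.8)
E
```

```text
time: 15.65
tool_pos: [652.3, 107.6, 181.1]
eef_rot: [[0.894, 0.448, -0.004], [0.448, -0.894, -0.001], [-0.004, -0.001, -1.0]]
ft_force: [-0.9, -0.1, 0.1]
opening: 1.002
tcp [652.3 107.6 181.1] shift m [ 0.0003  0.0009 -0.0039] t 15.65 F [-0.9 -0.1  0.1] open 1.002
  rotvec [-5.5000e-03  5.0000e-04 -2.2828e+00] q7 -83.8
  rotvec [4.000e-04 4.500e-03 8.588e-01] q7 -83.8
tcp [652.3 107.6 181.1] shift m [ 0.0003  0.0009 -0.0039] t 15.65 F [-0.9 -0.1  0.1] open 1.002
  rotvec [-6.3000e-03 -1.3000e-03 -2.8657e+00] q7 -83.8
  rotvec [-0.0009  0.0043  0.2759] q7 -83.8
```

```bash
python3 -m creep '0 0 0 0 0 0.1718 -1;0 0 0 0 0 0.1718 -1;0 0 0 0 0 0.1718 -1;0 0 0 0 0 0.1718 -1;0 0 0 0 0 0.1718 -1;0 0 0 0 0 0 -1;0 0 0 0 0 0 -1'
python3 - <<'E'
from h import *
f=vision.grab_frame("wrist");cv2.imwrite("pics/w7.png",f["color"])
for z in (46,48):
  for b in blobs(f,'red',z): print(*b)
go(653,107,18,67.4)
E
```

```text
time: 16.52
tool_pos: [653.3, 107.6, 183.4]
eef_rot: [[0.924, -0.382, -0.0], [-0.382, -0.924, -0.0], [-0.0, 0.0, -1.0]]
ft_force: [0.5, 0.3, 0.2]
opening: 1.001
[603. 308.] [510.4 -88.3] [68.6 28.6] 67.5 [497.2 -82.8] 34.3
[318. 233.] [657. 108.] [44.1 40.1] -22.5 [656.1 108. ] 28.5
[603. 308.] [511.7 -87.1] [68.1 28.4] 67.5 [498.6 -81.7] 34.1
[318. 233.] [657.4 107.8] [43.8 39.8] -22.5 [656.4 107.8] 28.3
tcp [653.5 107.5 183.4] shift m [-0.0002  0.0007  0.1654] t 16.57 F [ 0.8 -0.3 -0.2] open 0.997
  rotvec [-4.00e-04  1.00e-04 -3.14e+00] q7 -127.9
  rotvec [0.0001 0.0003 0.0016] q7 -127.9
```

View pics/w7.png

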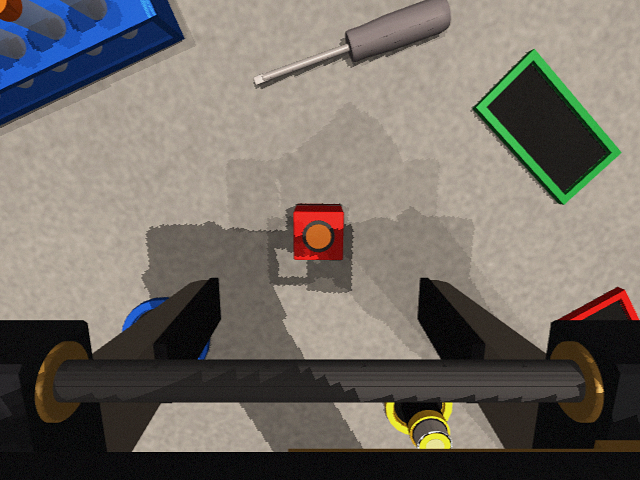

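The red cube is square to the jaws at (318,235), with nothing near the fingers. The green nest is at (547,127).

```bash
python3 -m creep '0.001 -0.001 0.045 0 0 0 -1;0 0 0.05 0 0 0 -1;0 0 0.045 0 0 0 -1;0 0 0.02 0 0 0 -1;0 0 0.005 0 0 0 -1;0 0 0 0 0 0 1;0 0 0 0 0 0 1;0 0 0 0 0 0 1;0 0 0 0 0 0 1;0 0 0 0 0 0 1' 20; python3 -m creep '0 0 0 0 0 0 1;0 0 0 0 0 0 1;0 0 0 0 0 0 1'
python3 - <<'E'
from h import *
go(451,-104,135,100.8)
E
```

```text
time: 17.82
tool_pos: [655.5, 108.0, 18.6]
eef_rot: [[0.923, -0.385, 0.0], [-0.385, -0.923, 0.0], [0.0, -0.0, -1.0]]
ft_force: [0.3, -0.3, 0.0]
opening: 0.479
time: 18.2
tool_pos: [655.4, 108.0, 18.5]
eef_rot: [[0.923, -0.385, -0.0], [-0.385, -0.923, -0.0], [-0.0, 0.0, -1.0]]
ft_force: [-0.9, 0.2, 2.0]
opening: 0.434
tcp [655.4 108.   18.5] shift m [-0.107   0.2743 -0.1165] t 18.2 F [-0.9  0.2  2. ] open 0.434
  rotvec [ 1.0000e-04 -2.0000e-04  2.5578e+00] q7 -129.3
  rotvec [ 1.000e-04  1.000e-04 -5.838e-01] q7 -129.3
```

```bash
python3 -m creep '0 0 -0.02 0 0 0 1;0 0 -0.05 0 0 0 1;0 0 -0.05 0 0 0 1;-0.0178 0.0457 0 0 0 0 1;-0.0178 0.0457 0 0 0 0 1;-0.0178 0.0457 0 0 0 0 1;-0.0178 0.0457 0 0 0 0 1;-0.0178 0.0457 0 0 0 0 1;-0.0178 0.0457 0 0 0 0 1;0 0 0 0 0 0 1'; python3 -m creep '0 0 0 0 0 -0.146 1;0 0 0 0 0 -0.146 1;0 0 0 0 0 -0.146 1;0 0 0 0 0 -0.146 1;0 0 0 0 0 0 1;0 0 0 0 0 0 1;0 0 0 0 0 0 1';  python3 - <<'E'
from h import *
f=vision.grab_frame("wrist");cv2.imwrite("pics/w8.png",f["color"])
for b in blobs(f,'red',9): print(*b)
go(451,-105,22,100.8)
E
```

```text
time: 19.45
tool_pos: [449.0, -106.7, 139.2]
eef_rot: [[0.921, -0.39, -0.0], [-0.39, -0.921, -0.001], [0.0, 0.001, -1.0]]
ft_force: [0.6, 0.7, -1.6]
opening: 0.432
time: 20.32
tool_pos: [451.5, -103.7, 138.5]
eef_rot: [[0.982, 0.187, 0.0], [0.187, -0.982, -0.0], [0.0, 0.0, -1.0]]
ft_force: [0.0, -0.1, -1.6]
opening: 0.435
[320. 281.] [ 417.4 -109.5] [138.5  84.4] 10.7 [ 415.4 -110. ] 78.5
tcp [ 451.4 -103.7  138.5] shift m [-0.0006  0.0012  0.1165] t 20.38 F [-0.1 -0.1 -2.4] open 0.436
  rotvec [-2.000e-04 -2.000e-04  3.141e+00] q7 -74.5
  rotvec [ 0.0001 -0.0001 -0.0006] q7 -74.5
```

View pics/w8.png

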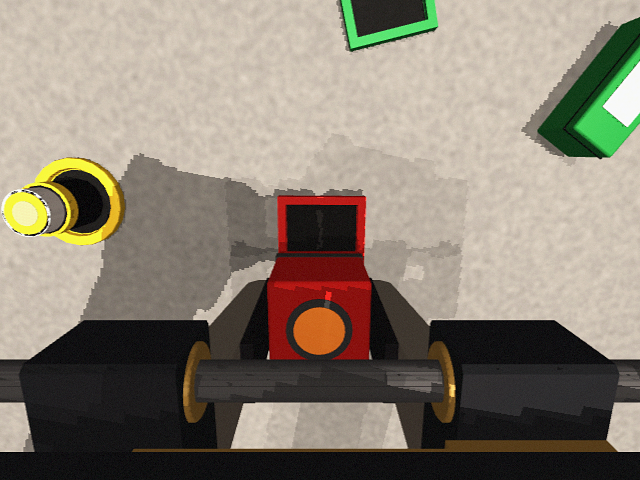

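The cube is square to the nest. The nest's far rim corners are at (277,197) and (366,197).

Run:
```python
from h import *
f=vision.grab_frame("wrist");s=state()
p=ray(f,[[277.5,196.5],[365.5,196.5]],9);print(p,np.linalg.norm(p[0]-p[1]))
c=p.mean(0)-34*s['eef_rot'][:,0];print(c);go(c[0],c[1],22.5)
```

```text
[[ 478.34275801  -65.84366799    9.        ]
 [ 490.87906292 -131.82314674    9.        ]] 67.15988800521737
[ 451.21084617 -105.19231445    8.99751781]
tcp [ 451.3 -103.8  138.4] shift m [-0.0004  0.0014  0.1159] t 20.43 F [ 0.4 -0.3 -2. ] open 0.435
```

```bash
python3 -m creep '-0.0005 0.0016 0.03 0 0 0 1;0 0 0.045 0 0 0 1;0 0 0.025 0 0 0 1;0 0 0.008 0 0 0 1;0 0 0.003 0 0 0 1;0 0 0 0 0 0 1;0 0 0 0 0 0 1;0 0 0.003 0 0 0 1;0 0 0.001 0 0 0 1;0 0 0 0 0 0 1'
python3 - <<'E'
from h import *
go(451,-105.3,22.5,100.8)
E
```

```text
time: 21.68
tool_pos: [451.0, -105.5, 23.3]
eef_rot: [[0.982, 0.188, -0.0], [0.188, -0.982, -0.0], [-0.0, 0.0, -1.0]]
ft_force: [0.3, -0.0, -1.3]
opening: 0.435
tcp [ 451.  -105.5   23.3] shift m [ 0.     -0.0002  0.0008] t 21.68 F [ 0.3 -0.  -1.3] open 0.435
  rotvec [-2.0000e-04  0.0000e+00 -3.1414e+00] q7 -77.9
  rotvec [0.     0.0001 0.0002] q7 -77.9
```

```bash
python3 -m creep '0 0 0.0008 0 0 0 1;0 0 0.0004 0 0 0 1;0 0 0 0 0 0 1;0 0 0 0 0 0 0.05;0 0 0 0 0 0 -0.3;0 0 0 0 0 0 -1;0 0 0 0 0 0 -1;0 0 0 0 0 0 -1'; python3 -m creep '0 0 -0.02 0 0 0 -1;0 0 -0.05 0 0 0 -1;0 0 -0.05 0 0 0 -1;0 0 -0.045 0 0 0 -1;0 0 0 0 0 0 -1;0 0 0 0 0 0 -1'
python3 - <<'E'
from h import *
f=vision.grab_frame("wrist");cv2.imwrite("pics/w9.png",f["color"])
go(595,-283,185,65.7)
E
python3 -m creep '0.0216 0.0404 0 0 0 0 -1;0.0216 0.0404 0 0 0 0 -1;0.0216 0.0404 0 0 0 0 -1;0.0216 0.0404 0 0 0 0 -1;0.0216 0.0404 0 0 0 0 -1;0 0 0 0 0 0.153 -1;0 0 0 0 0 0.153 -1;0 0 0 0 0 0.153 -1;0 0 0 0 0 0.153 -1;0 0 0 0 0 0 -1'
python3 -m creep '0 0 0 0 0 0 -1;0 0 0 0 0 0 -1'
python3 - <<'E'
from h import *
f=vision.grab_frame("wrist");cv2.imwrite("pics/w10.png",f["color"])
for b in blobs(f,'green',46): print(*b)
go(595,-283,18,65.7)
E
```

```text
time: 22.68
tool_pos: [451.1, -105.6, 22.1]
eef_rot: [[0.982, 0.188, 0.0], [0.188, -0.982, -0.0], [-0.0, 0.0, -1.0]]
ft_force: [0.7, 0.7, 0.2]
opening: 0.888
time: 23.42
tool_pos: [450.4, -105.5, 186.6]
eef_rot: [[0.982, 0.187, -0.001], [0.187, -0.982, 0.0], [-0.001, -0.0, -1.0]]
ft_force: [0.2, -0.8, -0.2]
opening: 1.001
tcp [ 450.1 -105.5  186. ] shift m [0.1091 0.2016 0.0006] t 23.48 F [-0.5 -0.5 -0.1] open 1.002
  rotvec [-3.1000e-03 -1.0000e-04 -2.5288e+00] q7 -73.1
  rotvec [-1.000e-04  2.400e-03  6.128e-01] q7 -73.1
time: 24.72
tool_pos: [594.2, -283.2, 184.9]
eef_rot: [[0.913, -0.409, -0.004], [-0.409, -0.913, 0.001], [-0.004, 0.001, -1.0]]
ft_force: [1.1, 0.3, -0.2]
opening: 1.001
time: 24.98
tool_pos: [594.8, -283.6, 186.7]
eef_rot: [[0.912, -0.41, -0.001], [-0.41, -0.912, 0.0], [-0.001, -0.0, -1.0]]
ft_force: [-0.4, 0.0, 0.5]
opening: 1.0
[114. 242.] [ 657.3 -127.6] [105.7  58.6] 23.9 [ 657.  -126.5] 59.1
[318. 230.] [ 598.1 -282.7] [91.7 33.3] -23.8 [ 598.2 -282.2] 47.8
[188.  52.] [ 758.6 -251.2] [50.9  1.7] 89.1 [ 758.3 -251.1] 25.4
[465.  58.] [ 673.4 -432.9] [120.   44.9] -71.4 [ 673.  -432.7] 63.2
tcp [ 594.9 -283.7  186.9] shift m [-1.000e-04 -7.000e-04  1.689e-01] t 25.02 F [-0.  -0.1  0.3] open 1.004
  rotvec [-7.0000e-04 -1.0000e-04 -3.1398e+00] q7 -91.2
  rotvec [-0.0001  0.0005  0.0018] q7 -91.2
```

View pics/w9.png

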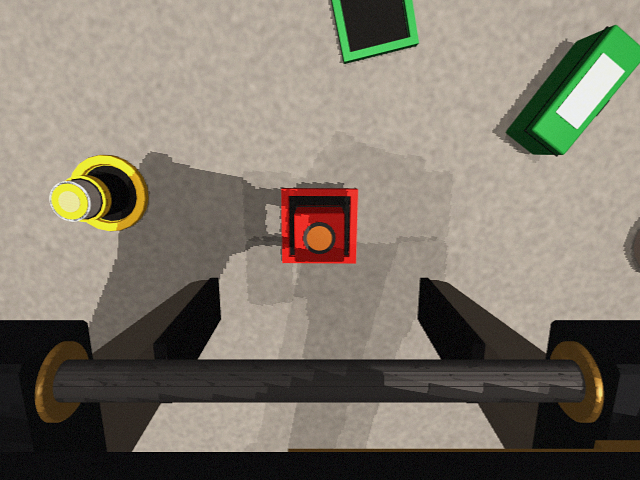

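View pics/w10.png

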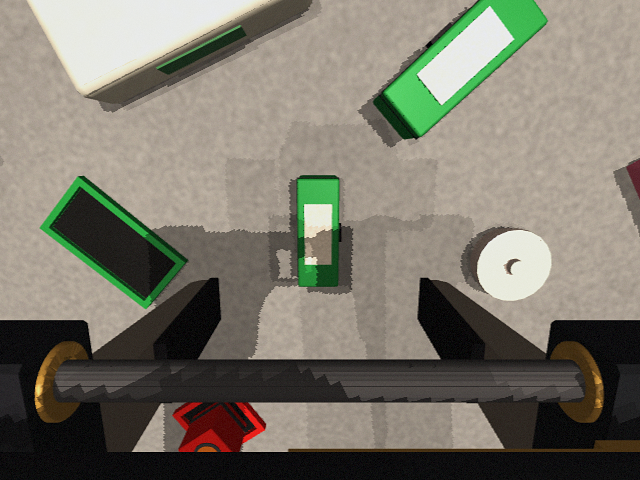

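The cube is upright and square in the red nest, at (319,236) in a rim spanning 282-357. The small green box is square to the jaws at (318,231); the larger look-alike (465,65) and the dish (514,263) are clear of the fingers.

```bash
python3 -m creep '0.0015 -0.001 0.045 0 0 0 -1;0 0 0.05 0 0 0 -1;0 0 0.045 0 0 0 -1;0 0 0.02 0 0 0 -1;0 0 0.009 0 0 0 -1;0 0 0 0 0 0 1;0 0 0 0 0 0 1;0 0 0 0 0 0 1;0 0 0 0 0 0 1;0 0 0 0 0 0 1' 20; python3 -m creep '0 0 0 0 0 0 1;0 0 0 0 0 0 1;0 0 0 0 0 0 1;0 0 0 0 0 0 1'
python3 - <<'E'
from h import *
go(655.5,-105,135,113.9)
E
```

```text
time: 26.28
tool_pos: [597.0, -283.5, 18.5]
eef_rot: [[0.912, -0.411, 0.0], [-0.411, -0.912, -0.0], [0.001, 0.0, -1.0]]
ft_force: [0.8, 0.1, -0.1]
opening: 0.479
time: 26.78
tool_pos: [596.8, -283.5, 18.2]
eef_rot: [[0.912, -0.411, -0.0], [-0.411, -0.912, -0.0], [-0.0, 0.0, -1.0]]
ft_force: [-1.2, -0.1, 0.7]
opening: 0.367
tcp [ 596.8 -283.5   18.2] shift m [-0.0198 -0.1868 -0.1168] t 26.77 F [-1.2 -0.1  0.7] open 0.367
  rotvec [ 1.0000e-04 -1.0000e-04  2.3012e+00] q7 -91.3
  rotvec [ 1.000e-04  1.000e-04 -8.404e-01] q7 -91.3
```

```bash
python3 -m creep '0 0 -0.02 0 0 0 1;0 0 -0.05 0 0 0 1;0 0 -0.05 0 0 0 1;0 0 0 0 0 0 1'
python3 - <<'E'
from h import *
f=vision.grab_frame("wrist")
for b in blobs(f,'green',9): print(*b)
E
python3 -m creep '-0.005 -0.0467 0 0 0 0 1;-0.005 -0.0467 0 0 0 0 1;-0.005 -0.0467 0 0 0 0 1;-0.005 -0.0467 0 0 0 0 1;0 0 0 0 0 0 1'; python3 -m creep '0 0 0 0 0 -0.168 1;0 0 0 0 0 -0.168 1;0 0 0 0 0 -0.168 1;0 0 0 0 0 -0.168 1;0 0 0 0 0 -0.168 1;0 0 0 0 0 0 1;0 0 0 0 0 0 1;0 0 0 0 0 0 1'
python3 - <<'E'
from h import *
f=vision.grab_frame("wrist");cv2.imwrite("pics/w11.png",f["color"])
for b in blobs(f,'green',9): print(*b)
go(655.5,-105,22,113.9)
f=vision.grab_frame("top")
for b in blobs(f,'green',9): print(*b)
E
```

```text
time: 27.28
tool_pos: [600.0, -284.8, 144.5]
eef_rot: [[0.912, -0.411, 0.01], [-0.411, -0.912, -0.004], [0.01, -0.0, -1.0]]
ft_force: [-0.9, -0.4, -1.4]
opening: 0.368
[319. 412.] [ 456.1 -218.8] [69.8 21.3] 65.7 [ 456.9 -219. ] 35.8
[319. 282.] [ 566.4 -268.3] [136.7  71.7] -24.3 [ 564.6 -267.7] 74.4
[ 87. 259.] [ 657.2 -106.3] [117.8  66. ] 23.9 [ 657.3 -106.5] 67.1
[403. 125.] [ 654.6 -377. ] [44.   7.3] 18.6 [ 655.2 -378.8] 22.0
[180.  44.] [ 770.4 -251.1] [74.4  3.3] 89.8 [ 771.  -251.1] 37.2
[486.  59.] [ 674.7 -449.3] [137.4  51.3] -71.5 [ 675.6 -449.3] 72.3
time: 27.95
tool_pos: [655.4, -98.2, 136.6]
eef_rot: [[0.915, -0.403, -0.002], [-0.403, -0.915, 0.004], [-0.003, -0.002, -1.0]]
ft_force: [-0.3, -0.3, -1.8]
opening: 0.371
time: 28.95
tool_pos: [655.1, -105.1, 137.9]
eef_rot: [[0.915, 0.403, -0.001], [0.403, -0.915, -0.0], [-0.001, -0.0, -1.0]]
ft_force: [0.1, 0.4, -1.2]
opening: 0.372
[319. 412.] [ 512.6 -167.2] [69.2 21.2] -66.2 [ 513.7 -166.7] 35.5
[623. 349.] [ 672.3 -376.6] [28.8 17.5] -66.2 [ 671.2 -377.3] 16.1
[588. 202.] [ 764.3 -281.4] [79.1  4.1] -90.0 [ 765.6 -281.4] 39.6
[319. 265.] [ 635.3 -113.1] [164.2  70. ] 23.8 [ 635.2 -113.4] 88.0
tcp [ 655.2 -104.9  138. ] shift m [0.0003 0.0002 0.116 ] t 29.0 F [-0.3  0.2 -0.9] open 0.372
  rotvec [ 6.0000e-04 -1.0000e-04  3.1401e+00] q7 -66.1
  rotvec [ 0.      0.0004 -0.0015] q7 -66.1
[468. 169.] [ 681.8 -446.9] [118.9  50.7] -70.9 [ 680.6 -447.8] 63.6
[25. 91.] [880.2 631.4] [103.9  90.3] -81.0 [883.4 629.1] 64.4
```

View pics/w11.png

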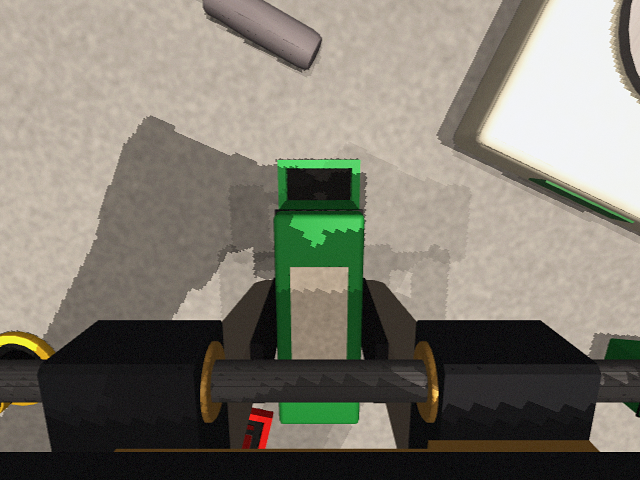

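The box is over the nest and square to it. The nest's far rim corners are at (277,159) and (360,159), and the box's top edges are at rows 210 and 423.

Run:
```python
from h import *
f=vision.grab_frame("wrist");s=state();x=s['eef_rot'][:,0]
p=ray(f,[[277,159],[360,159]],9);print(np.linalg.norm(p[0]-p[1]),np.rad2deg(np.arctan2(*(p[0]-p[1])[1::-1])));c=p.mean(0)-59*x
zt=s['tool_pos'][2]-18.2+46
q=ray(f,[[318,210.5],[318,423]],zt);print('box',q.mean(0),np.linalg.norm(q[0]-q[1]),'nest',c)
go(c[0],c[1],22)
```

```text
61.859887048651004 113.82116891151146
box [ 656.31322276 -103.63925191  165.92916978] 89.74723561460723 nest [ 657.34922092 -103.23656028    9.01146303]
tcp [ 655.3 -104.8  138.1] shift m [ 0.0026 -0.0006  0.1161] t 29.1 F [ 0.3 -0.2 -1.7] open 0.367
```

```bash
python3 -m creep '0.001 0 0.03 0 0 0 1;0 0 0.045 0 0 0 1;0 0 0.025 0 0 0 1;0 0 0.008 0 0 0 1;0 0 0.003 0 0 0 1;0 0 0 0 0 0 1;0 0 0 0 0 0 1;0 0 0.003 0 0 0 1;0 0 0.001 0 0 0 1;0 0 0 0 0 0 1'
python3 - <<'E'
from h import *
go(656.3,-104.3,22.2,113.9)
E
```

```text
time: 30.35
tool_pos: [656.1, -104.5, 23.0]
eef_rot: [[0.914, 0.405, -0.0], [0.405, -0.914, -0.0], [-0.0, -0.0, -1.0]]
ft_force: [0.4, -1.1, -1.5]
opening: 0.369
tcp [ 656.1 -104.5   23. ] shift m [ 0.0002 -0.0001  0.0008] t 30.35 F [ 0.4 -1.1 -1.5] open 0.369
  rotvec [4.0000e-04 2.0000e-04 3.1412e+00] q7 -67.7
  rotvec [-0.0001  0.0003 -0.0004] q7 -67.7
```

```bash
python3 -m creep '0 0 0.0008 0 0 0 1;0 0 0.0004 0 0 0 1;0 0 0 0 0 0 1;0 0 0 0 0 0 0.2;0 0 0 0 0 0 -0.1;0 0 0 0 0 0 -1;0 0 0 0 0 0 -1;0 0 0 0 0 0 -1;0 0 0 0 0 0 -1'; python3 -m creep '0 0 -0.02 0 0 0 -1;0 0 -0.05 0 0 0 -1;0 0 -0.05 0 0 0 -1;0 0 -0.045 0 0 0 -1;0 0 0 0 0 0 -1;0 0 0 0 0 0 -1'
python3 - <<'E'
from h import *
f=vision.grab_frame("wrist")["color"];g=vision.grab_frame("scene")["color"]
cv2.imwrite("pics/end.png",np.hstack([f[100:420,150:500],g[140:350,200:560].repeat(1,0)[:, :]][:1]));cv2.imwrite("pics/ends.png",cv2.resize(g[130:360,180:600],None,fx=1.9,fy=1.9))
E
```

```text
time: 31.48
tool_pos: [656.2, -104.5, 22.0]
eef_rot: [[0.914, 0.405, -0.0], [0.405, -0.914, -0.0], [-0.0, 0.0, -1.0]]
ft_force: [0.1, 0.0, -0.7]
opening: 0.918
time: 32.22
tool_pos: [655.9, -104.5, 187.5]
eef_rot: [[0.914, 0.405, 0.0], [0.405, -0.914, -0.0], [0.0, 0.0, -1.0]]
ft_force: [0.4, 0.6, -0.2]
opening: 1.0
```

View pics/end.png

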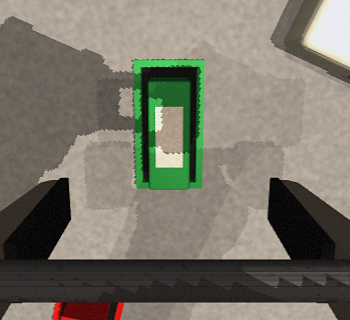

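View pics/ends.png

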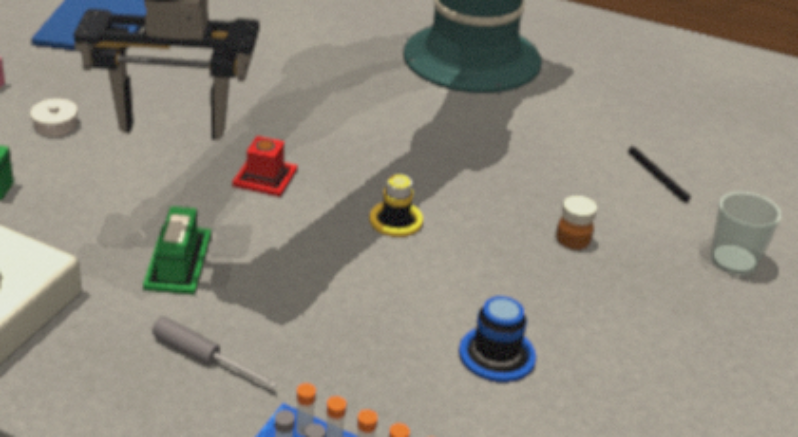

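The final views show the box square in the green nest, centred once parallax is allowed for. All four items are upright in their nests, and the dish and jar are unmoved.

```bash
python3 -c "
from cell import order; order.sign_off()"
```

```text
the job is handed in; nothing more can be done
```

I put the objective, eyepiece, filter cube and small green slide box, in that order, into the nests of their own colour. I lowered each one to the nest floor before opening the jaws, and handed the job in at about 32 s.

- **Placing:** the last wrist and scene views show all four upright inside their rims. By eye and by the commanded positions, each is within about 2 mm of its nest's middle, and the cube and box are square to their nests.
- **Forces:** no force reading passed about 5 N.
- **Left alone:** the white dish and amber jar look unmoved in the final scene view; I did not measure their positions again. No grasp or approach touched the larger green box or any other look-alike.
- **Disagreements:** the top and wrist cameras differed by 1–2 mm on the nest positions, within their calibration, so I aimed between the two. The arm was about 6 mm off sideways as the objective was being lowered; I corrected it before the objective touched the floor. No check failed.

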